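Sort the jam and milk portions and close the pan

ROBOT

A 6-joint arm with a two-finger parallel gripper is mounted at the origin on a cart in front of the work surface, level with it; the furniture and walls round the work are solid. World frame = base frame: x ahead of the robot, y to its left, z up, the work surface at z = 0. Lengths are in mm, angles in rad, forces in N, time in s.
With the tool pointing down it reaches from about 275 to 1000 mm from the base axis. Payload 8.4 kg.
Tool frame: the origin (TCP) lies on the centre line of the jaws, within the pads' length; the fingertips stand 17 mm ahead of it and the grasp point (between the pads) lies 2 mm behind it; z points along the fingers, y is the line along which they close (so a half turn about z gives the same grasp; the last joint's range is limited). The gripper opens to 85 mm and grips with 20 to 120 N. Pads are 22 mm wide; open, the fingers measure 114 mm over their backs; the gripper's body (76 mm by 85 mm) begins 54 mm behind the grasp point. The pads swing forward as they close: fully open they stand 13 mm farther back than shut.
Start: joints at [-1.312, 0.353, 1.633, -0, 1.155, -0.002], TCP at [161.157, -603.868, 248.281] pointing down, gripper open.
Joint ranges: [-2.63, 2.63], [-0.92, 2.1], [0.06, 2.66], [-1.3, 4.44], [0, 2.69], [-3.02, 3.02]. Speed limits (rad/s): [2.22, 2.22, 2.79, 3.14, 3.14, 3.14].

INTERFACE

Orientations are given as [roll, pitch, yaw] about the fixed x, y, z axes, in that order (R = Rz(yaw) Ry(pitch) Rx(roll)).
In Python, from rig import r, eyes gives the robot as it stands. The module is installed in compiled form; this text tells all that it offers.
- The arm moves only by the shell command python3 -m inch 'ROWS' [FORCE]. ROWS is JSON, a list of rows, each a list of 7 numbers: the shift along the tool's x, y, z in m, then the turn, a rotation vector about the tool's x, y, z in degrees, then the closure, from -1 (fully open) to 1 (shut). In form: [[x, y, z, rx, ry, rz, gripper], ...]. A call has 1 to 8 rows; each row shifts and turns the commanded pose from where the row before left it, along the tool's axes as they then stand; what a row does not reach is not made up. A row lasts 1/10 s, in which the tool goes at most 50 mm and 8.59 degrees, less where a joint would pass 70% of its speed; a pose out of reach is approached as far as the arm can. A call with a gripper value outside its range is refused whole. The fingers move at their own pace and stop on an object; FORCE is the grip in N (left out, the last holds). Time passes only in rows, so rows that do not move let the fingers close. It gives the time, the measured TCP pose, the force, the opening and the grip force at its end, in the units of the state.
- r.sense(): the state, without advancing time (a new reading comes with each control period).
- eyes.grab_frame(name): name is "side" or "top" or "wrist"; returns a dict with "img" (420x560x3 uint8, blue, green, red), "fx", "fy", "cx", "cy" (pixels), "R" (3x3) and "t" (3): a world point X has camera coordinates R X + t; the wrist camera has in their place "hand_eye" (4x4, takes a point from camera to tool coordinates, whose origin is the TCP and whose axes are the flange's). Camera axes: x right, y down, z forward; pixel columns grow to the right and rows downward; lengths in mm; the calibration is good to about 2 mm. A picture is of the moment at which its call begins: read the wrist's pose just before it. There is no depth.
- r.sign_off(): hands the job in; it is judged then, once.
The state is a dict: "clock": time; "qpos": joint angles; "qvel": joint speeds; "joint_efforts": joint torques, N m; "eef_pos": TCP position; "tcp_rot": TCP orientation; "contact_force": force on the tool from outside, world axes, zero at the start; "wrist_torque": the same for the moment, N m; "opening": opening from 0.0 (shut) to 1.0 (fully open); "grasp_force": force on a finger pad.
Only numpy, scipy, OpenCV 4.12 (cv2) and the standard library are available. Lean on these libraries where they do the work, as an engineer would, in place of code of your own. Each camera call takes 0.05 s, during which the arm holds its last target. There are 200 camera calls.

TASK

The portions got mixed up: move the round milk pots out of the steel pan into the compartments of the wooden caddy, and every rectangular jam tub out of the caddy into the pan; then put the lid on the pan and press it down until it is fully home and level all round. Do not disturb the cup, the sugar dish or the toothpicks.

Things in the scene. Friction and masses are not known exactly. Their poses are not given: they have to be found in the camera images.
- jam0: a rectangular single-serve jam tub with a foil top, 46 (own x) x 36 (own y) x 24 mm tall, flat sides, 30 g, standing in one of the caddy's compartments at the start. Origin: centre of its underside. None when this tub is absent from the start.
- jam1: a rectangular single-serve jam tub with a foil top, 46 (own x) x 36 (own y) x 24 mm tall, flat sides, 30 g, standing in one of the caddy's compartments at the start. Origin: centre of its underside. None when this tub is absent from the start.
- jam2: a rectangular single-serve jam tub with a foil top, 46 (own x) x 36 (own y) x 24 mm tall, flat sides, 30 g, standing in one of the caddy's compartments at the start. Origin: centre of its underside. None when this tub is absent from the start.
- jam3: a rectangular single-serve jam tub with a foil top, 46 (own x) x 36 (own y) x 24 mm tall, flat sides, 30 g, standing in one of the caddy's compartments at the start. Origin: centre of its underside. None when this tub is absent from the start.
- jam4: a rectangular single-serve jam tub with a foil top, 46 (own x) x 36 (own y) x 24 mm tall, flat sides, 30 g, standing in one of the caddy's compartments at the start. Origin: centre of its underside. None when this tub is absent from the start.
- milk0: a round milk pot with a slightly wider foil-topped rim, 38 mm across where it is gripped (40 mm at the rim), 24 mm tall, 25 g, standing in the steel pan at the start. Origin: centre of its underside.
- milk1: a round milk pot with a slightly wider foil-topped rim, 38 mm across where it is gripped (40 mm at the rim), 24 mm tall, 25 g, standing in the steel pan at the start. Origin: centre of its underside.
- milk2: a round milk pot with a slightly wider foil-topped rim, 38 mm across where it is gripped (40 mm at the rim), 24 mm tall, 25 g, standing in the steel pan at the start. Origin: centre of its underside.
- caddy: a low plywood tray with open compartments, fixed to the counter, 202 (own x) x 204 (own y) x 20 mm tall; walls and dividers 4 mm thick and 20 mm tall, floor 4 mm. Compartment centres at own x = -66, 0, 66 mm and y = -50, 50 mm, each about 62 (x) x 96 (y) mm inside. Origin: centre of its underside. Turned by 0.15 rad at most.
- pan: an open steel storage pan, loose on the counter, 0.9 kg, 176 (own x) x 162 (own y) x 50 mm to the rim, walls and floor 4 mm (inside 168 x 154 mm). Origin: centre of its underside; z up. Along the rims of its two ends at own x = -86 and +86 mm stands a black rubber seal strip, 4 x 130 mm, 6 mm above the rim at the start.
- lid: the pan's flat grey lid, right way up, 0.11 kg: plate 182 (own x) x 168 (y) x 5 mm; under it a plug 160 x 146 x 6 mm that enters the pan's mouth with 4 mm to spare all round; on top, central, a grip bar 70 (x) x 16 (y) x 24 mm. Origin: centre of plug's underside; bar top 35 mm above. Fits with its x along the pan's x, either way. Origin 44 mm above the pan's when home, 50 mm loose on the seals.
- seal_far (a joint): how far the seal strip at the pan's own x = +86 mm is pressed down, m: 0 = standing 6 mm proud, 0.006 = flush with the rim. It yields to about 6 N, independently of the other, and stays where it is pressed to.
- seal_near (a joint): how far the seal strip at the pan's own x = -86 mm is pressed down, m: 0 = standing 6 mm proud, 0.006 = flush with the rim. It yields to about 6 N, independently of the other, and stays where it is pressed to.
- cup: a bystander: small coffee cup, 76 x 94 x 62 mm. Origin: centre of its underside.
- sugar: a bystander: little glass dish of sugar cubes, 74 x 74 x 30 mm. Origin: centre of its underside.
- toothpicks: a bystander: little glass of toothpicks, 42 x 42 x 66 mm. Origin: centre of its underside.
Things that resemble listed ones, but are neither listed nor needed, are in the scene too. Leave any orange, purple or turquoise look-alike of the jam4 alone.

How it is judged (in metres and radians):
On the way, in this order (a step that is already met when the one before it is completed fails the run):
1. every jam tub is in the pan and all milk pots in the caddy (x of jam0 in the frame of pan between -0.084 and 0.084 m and y of jam0 in the frame of pan between -0.077 and 0.077 m and z of jam0 in the frame of pan between 0 and 0.045 m and x of jam1 in the frame of pan between -0.084 and 0.084 m and y of jam1 in the frame of pan between -0.077 and 0.077 m and z of jam1 in the frame of pan between 0 and 0.045 m and x of jam2 in the frame of pan between -0.084 and 0.084 m and y of jam2 in the frame of pan between -0.077 and 0.077 m and z of jam2 in the frame of pan between 0 and 0.045 m and x of jam3 in the frame of pan between -0.084 and 0.084 m and y of jam3 in the frame of pan between -0.077 and 0.077 m and z of jam3 in the frame of pan between 0 and 0.045 m and x of jam4 in the frame of pan between -0.084 and 0.084 m and y of jam4 in the frame of pan between -0.077 and 0.077 m and z of jam4 in the frame of pan between 0 and 0.045 m and x of milk0 in the frame of caddy between -0.1 and 0.1 m and y of milk0 in the frame of caddy between -0.1 and 0.1 m and z of milk0 in the frame of caddy between 0 and 0.026 m and x of milk1 in the frame of caddy between -0.1 and 0.1 m and y of milk1 in the frame of caddy between -0.1 and 0.1 m and z of milk1 in the frame of caddy between 0 and 0.026 m and x of milk2 in the frame of caddy between -0.1 and 0.1 m and y of milk2 in the frame of caddy between -0.1 and 0.1 m and z of milk2 in the frame of caddy between 0 and 0.026 m), for 0.2 s.
2. the lid is pressed home on the pan (value of joint each of seal_far, seal_near above 0.004 m and x of lid in the frame of pan between -0.008 and 0.008 m and y of lid in the frame of pan between -0.008 and 0.008 m and z of lid in the frame of pan below 0.046 m and angle between the z axis of lid and the z axis of pan, either way round below 0.02 rad), for 0.2 s.
At the end, for the whole second after the job is handed in: Every jam tub lies in the pan below its rim; all milk pots lie low in the caddy; the lid is centred on the pan (8 mm), fully down (2 mm) and level (0.02 rad), both seal strips pressed more than 4 mm; the pan stands on the counter, at rest (all of step 1 and all of step 2 and angle between pan's own z axis and vertical below 0.05 rad and height (world z) of pan below 0.01 m and linear speed of each of pan, lid below 0.02 m/s); the robot touches nothing.
It fails at once if the cup is shoved away (more than 3 cm) or knocked over (distance of cup from where it was at the start of the episode above 0.03 m or angle between cup's own z axis and vertical above 0.5 rad).
It fails at once if the sugar dish is shoved away (more than 3 cm) or knocked over (distance of sugar from where it was at the start of the episode above 0.03 m or angle between sugar's own z axis and vertical above 0.5 rad).
It fails at once if the glass of toothpicks is shoved away (more than 3 cm) or knocked over (distance of toothpicks from where it was at the start of the episode above 0.03 m or angle between toothpicks's own z axis and vertical above 0.5 rad).
Of jam0, jam1, jam2, jam3, jam4 only 3 to 5 are there at a start; the rules pass over those that are not, and their reading is None.
At some moment in a run one of pan may be knocked a few centimetres aside while the robot is not near it.
Once in a run the grip may slacken for a moment while it holds something.
It also fails if it takes over 210 s, if anything falls off the work surface, if the arm or the gripper's body presses on something with over 40 N, if the wrist force passes 120 N, or if a joint passes its speed limit or range.

## Working session

There is one attempt and no reset: what is moved stays moved. The work goes in short steps, Python scripts to look and compute and a shell command to move; the robot and the scene stay as the last step left them, time stands still between calls to the robot, and variables do not carry over. Pictures are saved under pics/ and viewed, at most 14 in all, crops included, and the job is handed in when it is done.

```bash
mkdir -p pics; python3 - <<'E'
from rig import r,eyes
import cv2,numpy as np
print(r.sense())
for n in("top","side"):
    f=eyes.grab_frame(n);cv2.imwrite(f"pics/{n}0.png",f["img"]);print(n,{k:np.round(v,4).tolist() for k,v in f.items() if k!="img"})
f=eyes.grab_frame("wrist");print({k:np.round(v,4).tolist() for k,v in f.items() if k!="img"})
E
```

```text
{'clock': 0.0, 'qpos': array([-1.31236506e+00,  3.53645541e-01,  1.63414512e+00, -2.21840732e-05,
        1.15519128e+00, -2.37600557e-03]), 'qvel': array([ 0.00080935, -0.00073339, -0.00052266, -0.00165665,  0.00047541,
       -0.00061401]), 'joint_efforts': array([ 3.88947810e-03, -6.05239105e+01, -3.42066908e+01,  3.36583998e-04,
        9.46433516e-03,  6.34487023e-06]), 'eef_pos': array([ 161.05445167, -603.42082459,  247.55859194]), 'tcp_rot': array([-3.14020332e+00,  1.69821199e-05,  2.60816257e-01]), 'contact_force': array([-0.06271829, -0.23261251, -0.07725227]), 'wrist_torque': array([-0.02387347, -0.01226718, -0.02954775]), 'grasp_force': 0.0, 'opening': 1.001116356247087}
top {'fx': 485.7103, 'fy': 485.7103, 'cx': 282.138, 'cy': 206.1125, 'R': [[0.0129, -0.9999, -0.0027], [-0.994, -0.0126, -0.1084], [0.1083, 0.0041, -0.9941]], 't': [-105.4156, 520.7303, 1325.1219]}
side {'fx': 455.5818, 'fy': 455.5818, 'cx': 274.3222, 'cy': 210.3739, 'R': [[0.9473, -0.3201, -0.0108], [-0.1603, -0.4447, -0.8812], [0.2772, 0.8365, -0.4726]], 't': [-506.9814, 92.6812, 979.2076]}
{'fx': 368.753, 'fy': 368.753, 'cx': 279.097, 'cy': 213.6089, 'hand_eye': [[-0.0006, -0.9518, -0.3067, 78.2752], [1.0, -0.0004, -0.0008, -0.2781], [0.0006, -0.3067, 0.9518, -126.1054], [0.0, 0.0, 0.0, 1.0]]}
```

View pics/top0.png

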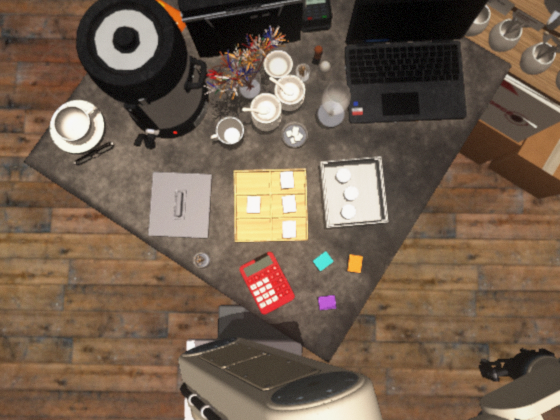

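View pics/side0.png

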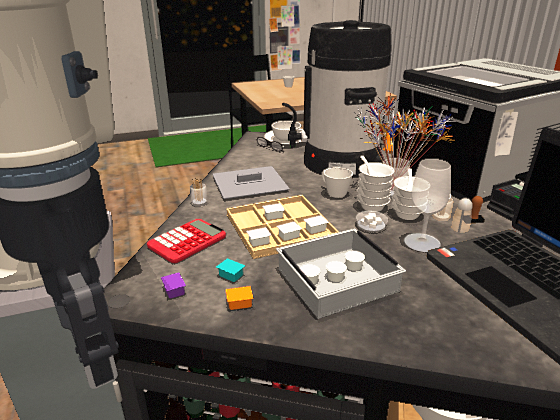

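Four jam tubs are visible in the top view, at (287,181), (254,205), (289,204) and (289,229), all white and inside the caddy. The milk pots are in the pan at (344,175), (351,194) and (348,211). The look-alikes to leave alone are turquoise (323,261), orange (355,264) and purple (327,303). The lid is at (180,205), the cup at (229,131), the sugar dish at (294,134) and the toothpicks at (201,260). I'll check this in a close crop and measure.

```bash
cat > h.py <<'E'
from rig import r,eyes
import cv2,numpy as np
from scipy.spatial.transform import Rotation as Ro
def cam(name):
    s=r.sense(); f=eyes.grab_frame(name)
    if name=="wrist":
        H=np.array(f["hand_eye"]);Rt=Ro.from_euler("xyz",s["tcp_rot"]).as_matrix()
        Rc=Rt@H[:3,:3];c=Rt@H[:3,3]+s["eef_pos"]
        f["R"]=Rc.T;f["t"]=-Rc.T@c
    return f
def ray(f,uv,z):
    R=np.array(f["R"]);c=-R.T@np.array(f["t"])
    uv=np.atleast_2d(uv).astype(float)
    d=np.c_[(uv[:,0]-f["cx"])/f["fx"],(uv[:,1]-f["cy"])/f["fy"],np.ones(len(uv))]@R
    return (c+d*((z-c[2])/d[:,2])[:,None])[:,:2]
def px(f,X):
    p=np.array(f["R"])@np.array(X,float)+np.array(f["t"]);return f["fx"]*p[0]/p[2]+f["cx"],f["fy"]*p[1]/p[2]+f["cy"]
def blobs(f,m,z,amin,amax):
    n,l,st,_=cv2.connectedComponentsWithStats(m.astype(np.uint8))
    out=[]
    for i in range(1,n):
        if amin<=st[i,4]<=amax:
            v,u=np.nonzero(l==i);P=ray(f,np.c_[u,v],z).astype(np.float32)
            (c,wh,a)=cv2.minAreaRect(P);out.append((np.round(P.mean(0),1),np.round(c,1),np.round(wh,1),round(a,1),(int(u.mean()),int(v.mean())),int(st[i,4])))
    return out
E
python3 - <<'E'
from h import *
f=cam("top");im=f["img"];print(cv2.imwrite("pics/crop.png",cv2.resize(im[145:285,140:400],None,fx=3,fy=3,interpolation=cv2.INTER_CUBIC)))
hsv=cv2.cvtColor(im,cv2.COLOR_BGR2HSV)
m=(hsv[...,2]>225)&(hsv[...,1]<40)
m[:150]=0
for b in blobs(f,m,28,60,400):print("white",*b)
y=(hsv[...,1]>70)&(hsv[...,0]>12)&(hsv[...,0]<32)&(hsv[...,2]>110);y=cv2.morphologyEx(y.astype(np.uint8),cv2.MORPH_CLOSE,np.ones((15,15)))
y[:155]=0;y[255:]=0;y[:,:220]=0;y[:,312:]=0
for b in blobs(f,y,20,2000,9999):print("caddy",*b)
E
```

```text
True
white [ 597.2 -110.6] [ 597.3 -110. ] [42.6 36.5] 0.7 (286, 179) 201
white [ 529.8 -116.9] [ 529.6 -116.8] [45.6 36.3] 8.7 (288, 203) 212
white [526.5 -17.8] [527.  -17.4] [45.1 33.5] 1.0 (253, 204) 213
white [ 459.2 -118.1] [ 458.5 -117.2] [44.4 36.1] 0.7 (288, 228) 219
white [-32.2 146.8] [-26.5 143.9] [49.1 18.6] 2.0 (187, 411) 95
caddy [515.5 -58.7] [528.4 -52.1] [279.4 255.2] 0.7 (267, 208) 8082
```

View pics/crop.png

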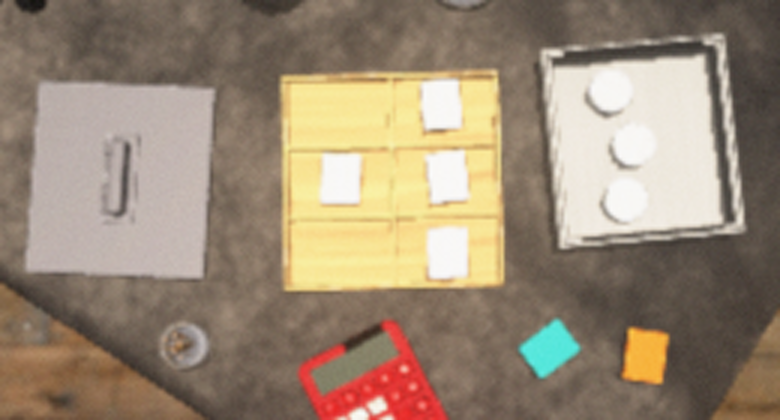

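The crop confirms four white tubs with their long side along world x, and three round pots in the pan (crop px 609,91; 633,145; 625,200). The coloured blocks lie outside the caddy. Next I'll turn the corners into poses.

```bash
python3 - <<'E'
from h import *
f=cam("top")
c=lambda L:np.array([(140+x/3-.33,145+y/3-.33) for x,y in L])
def quad(n,L,z):
    P=ray(f,c(L),z);tl,tr,br,bl=P
    ex=(tl+tr-bl-br)/2;ey=(tl+bl-tr-br)/2
    print(n,"c",P.mean(0).round(1),"lenx",np.linalg.norm(ex).round(1),"leny",np.linalg.norm(ey).round(1),"yaw x,y",np.arctan2(ex[1],ex[0]).round(3),np.arctan2(-ey[0],ey[1]).round(3))
quad("caddy",[(282,76),(496,70),(504,288),(283,290)],20)
quad("pan",[(541,48),(722,35),(744,232),(561,249)],53)
quad("lid",[(38,84),(214,88),(204,276),(27,272)],11)
print("milk",ray(f,c([(609,91),(633,145),(625,200)]),28).round(1))
print("bar",ray(f,c([(119,138),(117,214)]),35).round(1),"tooth",ray(f,c([(184,345)]),40).round(1))
for n,p in dict(cup=(229,131),sugar=(294,134),toot=(201,258),calc=(267,255)).items():print(n,ray(f,[p],30).round(0))
g=cv2.cvtColor(f["img"],cv2.COLOR_BGR2HSV);m=(g[...,2]>200)&(g[...,1]<30);m[:165]=0;m[222:]=0;m[:,:332]=0;m[:,365:]=0
for b in blobs(f,m,28,60,400):print("milk",*b)
E
python3 -m inch '[[0,0,0,0,0,0,-1]]' 40
```

```text
caddy c [526.4 -64.9] lenx 203.2 leny 203.3 yaw x,y 0.036 0.031
pan c [ 562.3 -294.5] lenx 184.3 leny 167.1 yaw x,y 0.101 0.095
lid c [525. 190.] lenx 178.2 leny 166.4 yaw x,y -0.02 -0.01
milk [[ 612.  -267.4]
 [ 561.3 -289.7]
 [ 509.7 -282.2]]
bar [[560.9 187.9]
 [490.1 187.2]] tooth [[370.9 120.8]]
cup [[734.  54.]]
sugar [[ 727. -130.]]
toot [[375. 123.]]
calc [[386. -59.]]
clock: 0.35
eef_pos: [161.1, -603.8, 248.1]
tcp_rot: [-3.141, -0.0, 0.261]
contact_force: [-0.6, -0.3, -0.2]
opening: 1.002
grasp_force: 0.0
```

```bash
python3 -m inch '[[0,0,0,0,0,7.5,-0.4],[0,0,0,0,0,7.45,-0.4],[0.037,-0.028,0,0,0,0,-0.4],[0.037,-0.028,0,0,0,0,-0.4],[0.037,-0.028,0,0,0,0,-0.4],[0.037,-0.028,0,0,0,0,-0.4],[0.037,-0.028,0,0,0,0,-0.4],[0.037,-0.028,0,0,0,0,-0.4]]'>/dev/null; python3 -m inch '[[0.037,-0.028,0,0,0,0,-0.4],[0.037,-0.028,0,0,0,0,-0.4],[0.037,-0.028,0,0,0,0,-0.4],[0.037,-0.028,0,0,0,0,-0.4],[0.037,-0.028,0,0,0,0,-0.4],[0.037,-0.028,0,0,0,0,-0.4],[0,0,0,0,0,0,-0.4],[0,0,0,0,0,0,-0.4]]'
python3 - <<'E'
from h import *
f=cam("wrist");cv2.imwrite("pics/w1.png",f["img"])
for n,z,p in [("m0",28,(612,-267.4)),("m1",28,(561,-289.7)),("m2",28,(509.7,-282))]:print(n,np.round(px(f,[*p,z])))
E
```

```text
clock: 1.95
eef_pos: [605.6, -267.1, 247.8]
tcp_rot: [-3.142, 0.001, 0.002]
contact_force: [-0.2, -0.3, 0.4]
opening: 0.699
grasp_force: 0.0
m0 [280. 174.]
m1 [302. 224.]
m2 [294. 271.]
```

View pics/w1.png

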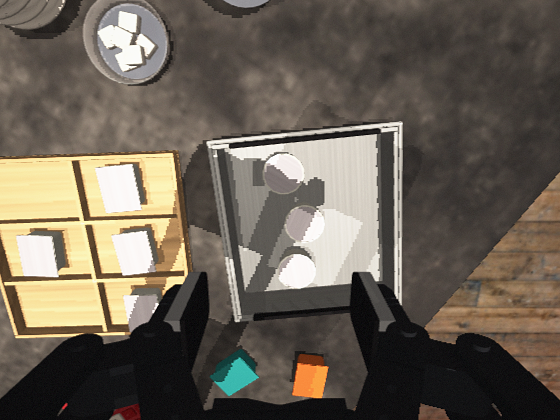

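The wrist view confirms the pots at (284,173), (304,223) and (297,270), within 3–4 px of the prediction. I'll pick milk0.

```bash
python3 -m inch '[[0.0065,0.0025,0.04,0,0,0,-0.4],[0,0,0.045,0,0,0,-0.4],[0,0,0.045,0,0,0,-0.4],[0,0,0.045,0,0,0,-0.4],[0,0,0.03,0,0,0,-0.4],[0,0,0.019,0,0,0,-0.4],[0,0,0,0,0,0,0.5],[0,0,0,0,0,0,0.5]]' 30 >/dev/null; python3 -m inch '[[0,0,0,0,0,0,0.5],[0,0,0,0,0,0,0.5],[0,0,0,0,0,0,0.5],[0,0,-0.02,0,0,0,0.5],[0,0,-0.04,0,0,0,0.5],[0,0,-0.04,0,0,0,0.5]]'
```

```text
clock: 3.4
eef_pos: [611.2, -270.1, 125.3]
tcp_rot: [-3.141, 0.001, 0.0]
contact_force: [0.9, -0.6, -0.1]
opening: 0.432
grasp_force: 31.0
```

```bash
python3 -m inch '[[-0.0034,-0.043,0,0,0,0,0.5],[-0.0034,-0.043,0,0,0,0,0.5],[-0.0034,-0.043,0,0,0,0,0.5],[-0.0034,-0.043,0,0,0,0,0.5],[-0.0034,-0.043,0,0,0,0,0.5],[-0.0034,-0.042,0,0,0,0,0.5],[0,0,0,0,0,0,0.5],[0,0,0.04,0,0,0,0.5]]'; python3 -m inch '[[0,0,0.04,0,0,0,0.5],[0,0,0.018,0,0,0,0.5],[0,0,0,0,0,0,0.5],[0,0,0,0,0,0,-0.3],[0,0,0,0,0,0,-0.3],[0,0,-0.03,0,0,0,-0.3],[0,0,-0.04,0,0,0,-0.3],[0,0,-0.028,0,0,0,-0.4]]'
```

```text
clock: 4.2
eef_pos: [595.6, -12.2, 89.0]
tcp_rot: [3.141, -0.01, 0.003]
contact_force: [0.8, -0.7, -1.2]
opening: 0.433
grasp_force: 31.1
clock: 5.0
eef_pos: [592.5, -13.6, 128.0]
tcp_rot: [3.141, -0.004, -0.0]
contact_force: [-0.0, -0.1, 0.3]
opening: 0.7
grasp_force: 0.0
```

```bash
cat >> h.py <<'E'
def panchk():
    "pan shift (mm, yaw deg) against the first top picture, by matching its rim"
    f=cam("top");T=cv2.imread("pics/top0.png")
    q=np.array([(140+x/3,145+y/3) for x,y in [(541,48),(722,35),(744,232),(561,249)]],np.float32);c=q.mean(0)
    best=None
    for a in range(-20,21,2):
        M=cv2.getRotationMatrix2D(tuple(map(float,c)),a,1)
        W=cv2.warpAffine(T,M,(560,420));qq=cv2.transform(q[None],M)[0]
        m=np.zeros((420,560),np.uint8);cv2.fillConvexPoly(m,np.int32(c+(qq-c)*1.04+.5),255);cv2.fillConvexPoly(m,np.int32(c+(qq-c)*.86+.5),0)
        x0,y0,x1,y1=int(c[0]-48),int(c[1]-48),int(c[0]+48),int(c[1]+48)
        mm=cv2.merge([m[y0:y1,x0:x1]]*3);S=f["img"][y0-25:y1+25,x0-25:x1+25]
        d=cv2.matchTemplate(S,W[y0:y1,x0:x1],cv2.TM_SQDIFF,mask=mm)
        _,_,p,_=cv2.minMaxLoc(d); v=d.min()
        if best is None or v<best[0]:best=(v,a,p[0]-25,p[1]-25,v/(mm>0).sum())
    P=ray(f,[c,c+np.array(best[2:4])],53)
    print("pan shift mm",(P[1]-P[0]).round(1),"rot",best[1],"mse",round(best[4]),"px",best[2:4]);return f
E
python3 -c "from h import *;panchk()"; python3 -m inch '[[-0.0117,0.0388,0,0,0,0,-0.4],[-0.0117,0.0388,0,0,0,0,-0.4],[-0.0117,0.0388,0,0,0,0,-0.4],[-0.0117,0.0388,0,0,0,0,-0.4],[-0.0117,0.0388,0,0,0,0,-0.4],[-0.0117,0.0388,0,0,0,0,-0.4],[-0.0117,0.0388,0,0,0,0,-0.4],[0,0,0,0,0,0,-0.4]]'; python3 - <<'E'
from h import *
f=cam("wrist");g=cv2.cvtColor(f["img"],cv2.COLOR_BGR2GRAY)
print([np.round(px(f,[*p,28])).tolist() for p in [(561,-291),(509.7,-284)]])
cv2.imwrite("pics/w2.png",f["img"])
E
```

```text
pan shift mm [0. 0.] rot 0 mse 240 px (0, 0)
clock: 5.85
eef_pos: [508.8, -289.5, 125.9]
tcp_rot: [3.139, -0.002, -0.004]
contact_force: [-0.0, -0.6, 0.2]
opening: 0.704
grasp_force: 0.0
[[281.0, 141.0], [271.0, 222.0]]
```

View pics/w2.png

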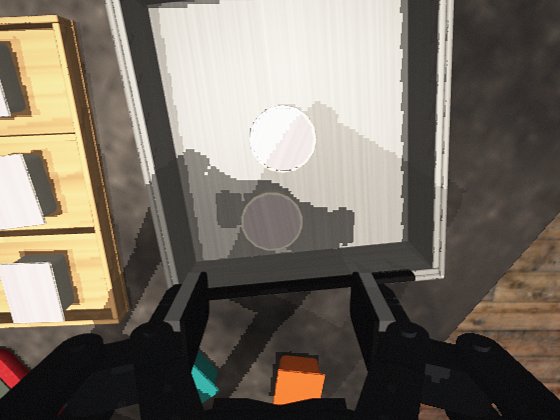

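Milk2 at (272,221) and milk1 at (282,137) both match the prediction, and the pan has not moved. I'll pick milk2.

```bash
python3 -m inch '[[0,0,0.04,0,0,0,-0.4],[0,0,0.04,0,0,0,-0.4],[0,0,0.02,0,0,0,-0.4],[0,0,0,0,0,0,0.5],[0,0,0,0,0,0,0.5],[0,0,0,0,0,0,0.5],[0,0,0,0,0,0,0.5],[0,0,0,0,0,0,0.5]]' ; python3 -m inch '[[0,0,-0.02,0,0,0,0.5],[0,0,-0.04,0,0,0,0.5],[0,0,-0.04,0,0,0,0.5],[-0.0073,-0.0383,0,0,0,0,0.5],[-0.0073,-0.0383,0,0,0,0,0.5],[-0.0073,-0.0383,0,0,0,0,0.5],[-0.0073,-0.0383,0,0,0,0,0.5],[-0.0073,-0.0383,0,0,0,0,0.5]]'; python3 -m inch '[[-0.0073,-0.0383,0,0,0,0,0.5],[-0.0073,-0.0383,0,0,0,0,0.5],[0,0,0,0,0,0,0.5]]'
```

```text
clock: 6.7
eef_pos: [510.1, -285.3, 25.5]
tcp_rot: [3.141, -0.002, -0.0]
contact_force: [0.3, -0.9, -0.6]
opening: 0.433
grasp_force: 30.8
clock: 7.5
eef_pos: [472.6, -92.3, 125.0]
tcp_rot: [3.141, -0.001, -0.001]
contact_force: [1.9, 0.9, 0.7]
opening: 0.43
grasp_force: 30.9
clock: 7.8
eef_pos: [457.2, -13.7, 124.7]
tcp_rot: [-3.141, 0.0, 0.003]
contact_force: [-0.7, -0.5, -0.4]
opening: 0.432
grasp_force: 30.9
```

```bash
python3 -m inch '[[0,0,0.04,0,0,0,0.5],[0,0,0.04,0,0,0,0.5],[0,0,0.018,0,0,0,0.5],[0,0,0,0,0,0,0.5],[0,0,0,0,0,0,-0.4],[0,0,0,0,0,0,-0.4],[0,0,-0.03,0,0,0,-0.4],[0,0,-0.03,0,0,0,-0.4]]' ; python3 -m inch '[[0.035,0,0,0,0,0,-0.4],[0.034,0.001,0,0,0,0,-0.4],[0,0,0,0,0,0,-0.4],[0,0,0.04,0,0,0,-0.4],[0,0,0.022,0,0,0,-0.4],[0,0,0,0,0,0,0.5],[0,0,0,0,0,0,0.5],[0,0,0,0,0,0,0.5]]';python3 -m inch '[[0,0,0,0,0,0,0.5],[0,0,0,0,0,0,0.5],[0,0,-0.03,0,0,0,0.5],[0,0,-0.04,0,0,0,0.5],[0,0,-0.03,0,0,0,0.5]]'; python3 -c "
from h import *
f=panchk();cv2.imwrite('pics/t2.png',cv2.resize(f['img'][145:285,140:400],None,fx=3,fy=3,interpolation=cv2.INTER_CUBIC))"
```

```text
clock: 8.6
eef_pos: [458.3, -17.1, 87.8]
tcp_rot: [3.142, 0.0, -0.0]
contact_force: [0.7, 0.3, -0.4]
opening: 0.703
grasp_force: 0.0
clock: 9.4
eef_pos: [528.2, -18.0, 25.9]
tcp_rot: [3.142, -0.002, -0.0]
contact_force: [0.5, -0.9, -0.4]
opening: 0.413
grasp_force: 31.3
clock: 9.9
eef_pos: [527.7, -18.0, 126.5]
tcp_rot: [3.142, -0.001, -0.0]
contact_force: [0.4, 0.1, 0.2]
opening: 0.415
grasp_force: 31.3
pan shift mm [0. 0.] rot 0 mse 137 px (0, 0)
```

View pics/t2.png

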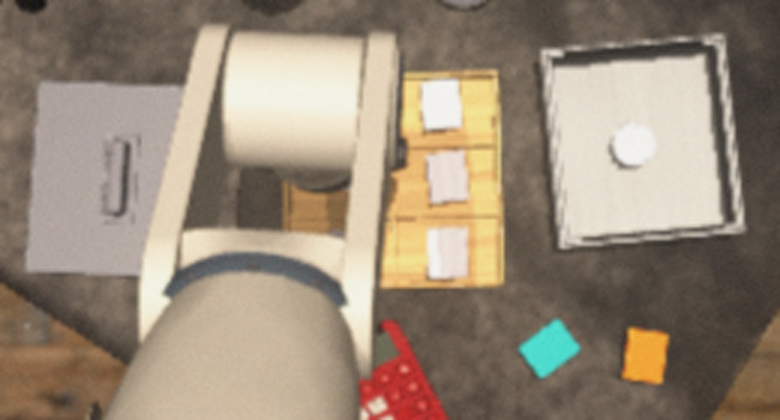

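Only milk1 (crop 633,145) is left in the pan, the pan is unmoved, and the jam tub is held. I'll place it and pick milk1.

```bash
python3 -m inch '[[0.0101,0.0381,0,0,0,0,0.5],[0.0101,0.0381,0,0,0,0,0.5],[0.0101,0.0381,0,0,0,0,0.5],[0.0101,0.0381,0,0,0,0,0.5],[0.0101,0.0381,0,0,0,0,0.5],[0.0101,0.0381,0,0,0,0,0.5],[0.0101,0.0381,0,0,0,0,0.5],[0.0101,0.0381,0,0,0,0,0.5]]'; python3 -m inch '[[0,0,0,0,0,0,0.5],[0,0,0.04,0,0,0,0.5],[0,0,0.04,0,0,0,0.5],[0,0,0.018,0,0,0,0.5],[0,0,0,0,0,0,0.5],[0,0,0,0,0,0,-0.05],[0,0,0,0,0,0,-0.05],[0,0,-0.02,0,0,0,-0.05]]'; python3 -m inch '[[0,0,-0.05,0,0,0,-0.4],[-0.0475,-0.0,0,0,0,0,-0.4],[0,-0.0315,0,0,0,0,-0.4],[0,0,0,0,0,0,-0.4],[0,0,0.04,0,0,0,-0.4],[0,0,0.032,0,0,0,-0.4],[0,0,0,0,0,0,0.5],[0,0,0,0,0,0,0.5]]'; python3 -m inch '[[0,0,0,0,0,0,0.5],[0,0,0,0,0,0,0.5],[0,0,0,0,0,0,0.5],[0,0,-0.02,0,0,0,0.5],[0,0,-0.04,0,0,0,0.5],[0,0,-0.04,0,0,0,0.5]]'
```

```text
clock: 10.75
eef_pos: [608.3, -324.4, 124.5]
tcp_rot: [3.141, -0.0, -0.0]
contact_force: [0.8, -0.2, 0.3]
opening: 0.411
grasp_force: 31.4
clock: 11.55
eef_pos: [606.9, -321.9, 45.1]
tcp_rot: [-3.14, 0.003, 0.0]
contact_force: [0.4, -0.1, -0.1]
opening: 0.524
grasp_force: 0.0
clock: 12.35
eef_pos: [561.0, -291.4, 24.8]
tcp_rot: [-3.142, 0.0, 0.0]
contact_force: [0.7, 0.2, 0.1]
opening: 0.431
grasp_force: 31.3
clock: 12.95
eef_pos: [560.2, -291.0, 125.4]
tcp_rot: [-3.141, 0.001, -0.0]
contact_force: [1.2, -0.4, 0.2]
opening: 0.43
grasp_force: 31.3
```

```bash
python3 -m inch '[[-0.0051,-0.0394,0,0,0,0,0.5],[-0.0051,-0.0394,0,0,0,0,0.5],[-0.0051,-0.0394,0,0,0,0,0.5],[-0.0051,-0.0394,0,0,0,0,0.5],[-0.0051,-0.0394,0,0,0,0,0.5],[-0.0051,-0.0394,0,0,0,0,0.5],[-0.0051,-0.0394,0,0,0,0,0.5],[0,0,0,0,0,0,0.5]]'; python3 -m inch '[[0,0,0.04,0,0,0,0.5],[0,0,0.04,0,0,0,0.5],[0,0,0.018,0,0,0,0.5],[0,0,0,0,0,0,0.5],[0,0,0,0,0,0,-0.4],[0,0,0,0,0,0,-0.4],[0,0,-0.03,0,0,0,-0.4],[0,0,-0.03,0,0,0,-0.4]]'; python3 -m inch '[[0.002,0.034,0,0,0,0,-0.4],[0.002,0.034,0,0,0,0,-0.4],[0.001,0.034,0,0,0,0,-0.4],[0,0,0,0,0,0,-0.4],[0,0,0.04,0,0,0,-0.4],[0,0,0.022,0,0,0,-0.4],[0,0,0,0,0,0,0.5],[0,0,0,0,0,0,0.5]]';python3 -m inch '[[0,0,0,0,0,0,0.5],[0,0,0,0,0,0,0.5],[0,0,0,0,0,0,0.5],[0,0,-0.03,0,0,0,0.5],[0,0,-0.04,0,0,0,0.5],[0,0,-0.03,0,0,0,0.5]]'; python3 -c "
from h import *
f=panchk()"
```

```text
clock: 13.75
eef_pos: [524.2, -11.8, 124.9]
tcp_rot: [-3.141, -0.0, 0.003]
contact_force: [0.6, 0.1, 0.3]
opening: 0.434
grasp_force: 31.4
clock: 14.55
eef_pos: [524.8, -15.6, 87.8]
tcp_rot: [-3.142, 0.0, -0.0]
contact_force: [0.3, 0.1, -0.8]
opening: 0.697
grasp_force: 0.0
clock: 15.35
eef_pos: [530.2, -117.1, 25.2]
tcp_rot: [-3.142, -0.0, 0.0]
contact_force: [0.6, 0.8, -0.2]
opening: 0.435
grasp_force: 29.2
clock: 15.95
eef_pos: [530.3, -117.5, 126.5]
tcp_rot: [3.141, -0.001, -0.0]
contact_force: [0.8, 0.3, -0.1]
opening: 0.428
grasp_force: 29.3
pan shift mm [0. 0.] rot 0 mse 622 px (0, 0)
```

```bash
python3 -m inch '[[0.0181,0.0359,0,0,0,0,0.5],[0.0181,0.0359,0,0,0,0,0.5],[0.0181,0.0359,0,0,0,0,0.5],[0.0181,0.0359,0,0,0,0,0.5],[0,0,0,0,0,0,0.5],[0,0,0.04,0,0,0,0.5],[0,0,0.04,0,0,0,0.5],[0,0,0.018,0,0,0,0.5]]'; python3 -m inch '[[0,0,0,0,0,0,0.5],[0,0,0,0,0,0,-0.15],[0,0,0,0,0,0,-0.15],[0,0,-0.028,0,0,0,-0.15],[0,0,-0.04,0,0,0,-0.15],[0,0,-0.03,0,0,0,-0.4],[-0.002,-0.038,0,0,0,0,-0.4],[-0.002,-0.038,0,0,0,0,-0.4]]'; python3 -m inch '[[-0.001,-0.038,0,0,0,0,-0.4],[-0.001,-0.0375,0,0,0,0,-0.4],[0,0,0,0,0,0,-0.4],[0,0,0.04,0,0,0,-0.4],[0,0,0.04,0,0,0,-0.4],[0,0,0.02,0,0,0,-0.4],[0,0,0,0,0,0,0.5],[0,0,0,0,0,0,0.5]]';python3 -m inch '[[0,0,0,0,0,0,0.5],[0,0,0,0,0,0,0.5],[0,0,0,0,0,0,0.5],[0,0,-0.03,0,0,0,0.5],[0,0,-0.04,0,0,0,0.5],[0,0,-0.03,0,0,0,0.5]]'; python3 -c "
from h import *
f=panchk();cv2.imwrite('pics/t3.png',cv2.resize(f['img'][145:285,140:400],None,fx=3,fy=3,interpolation=cv2.INTER_CUBIC))"
```

```text
clock: 16.8
eef_pos: [600.0, -259.7, 23.2]
tcp_rot: [-3.14, 0.004, -0.0]
contact_force: [-0.9, 0.0, 13.4]
opening: 0.413
grasp_force: 13.4
clock: 17.6
eef_pos: [599.5, -185.3, 127.2]
tcp_rot: [3.14, -0.005, -0.002]
contact_force: [-0.2, 0.4, -1.1]
opening: 0.701
grasp_force: 0.0
clock: 18.4
eef_pos: [596.9, -110.1, 25.2]
tcp_rot: [3.141, -0.001, -0.0]
contact_force: [-0.6, -0.1, 0.6]
opening: 0.426
grasp_force: 32.3
clock: 19.0
eef_pos: [596.8, -109.6, 126.7]
tcp_rot: [3.141, -0.002, -0.0]
contact_force: [-0.2, -0.3, -0.3]
opening: 0.423
grasp_force: 32.3
pan shift mm [0. 0.] rot 0 mse 531 px (0, 0)
```

View pics/t3.png

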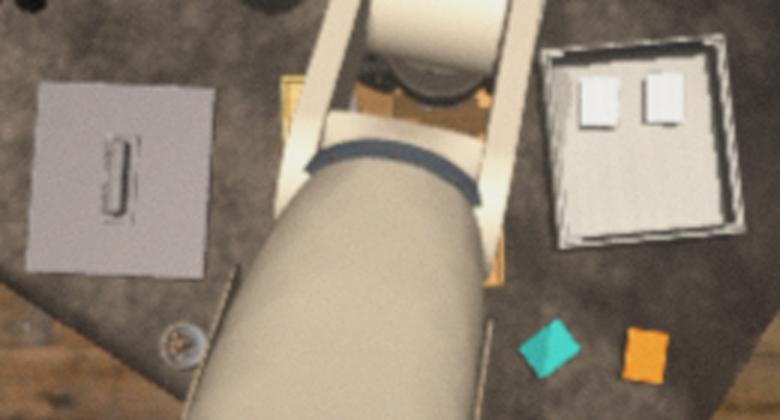

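Two tubs stand upright in the pan (crop 600,102 and 663,98), and the third is held. I'll place it and fetch the fourth.

```bash
python3 -m inch '[[-0.0163,0.0319,0,0,0,0,0.5],[-0.0163,0.0319,0,0,0,0,0.5],[-0.0163,0.0319,0,0,0,0,0.5],[-0.0163,0.0319,0,0,0,0,0.5],[-0.0163,0.0319,0,0,0,0,0.5],[0,0,0,0,0,0,0.5],[0,0,0.04,0,0,0,0.5],[0,0,0.04,0,0,0,0.5]]'; python3 -m inch '[[0,0,0.018,0,0,0,0.5],[0,0,0,0,0,0,0.5],[0,0,0,0,0,0,-0.1],[0,0,0,0,0,0,-0.1],[0,0,-0.028,0,0,0,-0.1],[0,0,-0.04,0,0,0,-0.1],[0,0,-0.03,0,0,0,-0.4],[-0.014,-0.038,0,0,0,0,-0.4]]'; python3 -m inch '[[-0.014,-0.038,0,0,0,0,-0.4],[-0.014,-0.038,0,0,0,0,-0.4],[-0.014,-0.038,0,0,0,0,-0.4],[0,0,0,0,0,0,-0.4],[0,0,0.04,0,0,0,-0.4],[0,0,0.04,0,0,0,-0.4],[0,0,0.02,0,0,0,-0.4],[0,0,0,0,0,0,0.5]]';python3 -m inch '[[0,0,0,0,0,0,0.5],[0,0,0,0,0,0,0.5],[0,0,0,0,0,0,0.5],[0,0,0,0,0,0,0.5],[0,0,-0.03,0,0,0,0.5],[0,0,-0.04,0,0,0,0.5],[0,0,-0.03,0,0,0,0.5]]'; python3 -c "
from h import *
f=panchk()"
```

```text
clock: 19.85
eef_pos: [516.3, -269.6, 45.0]
tcp_rot: [3.14, -0.004, -0.001]
contact_force: [-0.2, -0.6, -1.2]
opening: 0.425
grasp_force: 32.3
clock: 20.65
eef_pos: [506.0, -234.9, 130.2]
tcp_rot: [3.136, -0.012, -0.002]
contact_force: [1.6, 1.5, -0.8]
opening: 0.701
grasp_force: 0.0
clock: 21.45
eef_pos: [457.8, -116.8, 22.8]
tcp_rot: [-3.141, 0.003, -0.0]
contact_force: [-0.4, 0.0, 0.1]
opening: 0.548
grasp_force: 0.0
clock: 22.15
eef_pos: [459.1, -117.1, 126.5]
tcp_rot: [3.141, -0.001, -0.0]
contact_force: [0.6, 0.4, -0.9]
opening: 0.418
grasp_force: 31.3
pan shift mm [0. 0.] rot 0 mse 280 px (0, 0)
```

```bash
python3 -m inch '[[0.0104,0.0357,0,0,0,0,0.5],[0.0104,0.0357,0,0,0,0,0.5],[0.0104,0.0357,0,0,0,0,0.5],[0.0104,0.0357,0,0,0,0,0.5],[0.0104,0.0357,0,0,0,0,0.5],[0.0104,0.0357,0,0,0,0,0.5],[0,0,0,0,0,0,0.5],[0,0,0.04,0,0,0,0.5]]'; python3 -m inch '[[0,0,0.04,0,0,0,0.5],[0,0,0.018,0,0,0,0.5],[0,0,0,0,0,0,0.5],[0,0,0,0,0,0,-0.1],[0,0,0,0,0,0,-0.1],[0,0,-0.028,0,0,0,-0.1],[0,0,-0.045,0,0,0,-0.1],[0,0,-0.045,0,0,0,-0.2]]'; python3 -m inch '[[0,-0.043,-0.01,0,0,0,-0.2],[0,-0.043,-0.01,0,0,0,-0.2],[0,-0.043,-0.01,0,0,0,-0.2],[0,-0.043,-0.01,0,0,0,-0.2],[0,-0.043,-0.01,0,0,0,-0.2],[0,-0.043,-0.01,0,0,0,-0.2],[0,-0.043,0,0,0,0,-0.2],[0,-0.043,0,0,0,0,-0.2]]';python3 -m inch '[[0,-0.043,0,0,0,0,-0.2],[0,-0.043,0,0,0,0,-0.2],[0,-0.043,0,0,0,0,-0.2],[0,-0.043,0,0,0,0,-0.2],[0,0,0,0,0,0,-0.2],[0,0,0,0,0,0,-0.2]]'; python3 -c "
from h import *
f=panchk();cv2.imwrite('pics/t4.png',cv2.resize(f['img'][145:285,140:400],None,fx=3,fy=3,interpolation=cv2.INTER_CUBIC))
f=cam('wrist');cv2.imwrite('pics/w4.png',f['img'])
print(px(f,[560.9,188,35]),px(f,[490,187,35]))"
```

```text
clock: 23.0
eef_pos: [524.5, -334.3, 88.4]
tcp_rot: [3.136, -0.008, -0.002]
contact_force: [0.6, -0.6, -1.3]
opening: 0.417
grasp_force: 31.4
clock: 23.8
eef_pos: [520.8, -330.8, 145.9]
tcp_rot: [-3.141, 0.0, -0.0]
contact_force: [0.3, -0.2, -0.1]
opening: 0.597
grasp_force: 0.0
clock: 24.6
eef_pos: [521.3, 14.6, 205.8]
tcp_rot: [-3.142, -0.003, -0.0]
contact_force: [0.4, -0.2, 1.2]
opening: 0.6
grasp_force: 0.0
clock: 25.2
eef_pos: [521.0, 185.7, 204.9]
tcp_rot: [-3.142, -0.001, 0.002]
contact_force: [0.2, -1.0, 0.6]
opening: 0.602
grasp_force: 0.0
pan shift mm [0. 0.] rot 0 mse 83 px (0, 0)
(np.float64(275.49555009684724), np.float64(145.40729162342282)) (np.float64(276.88226143821436), np.float64(229.0865818237157))
```

View pics/t4.png

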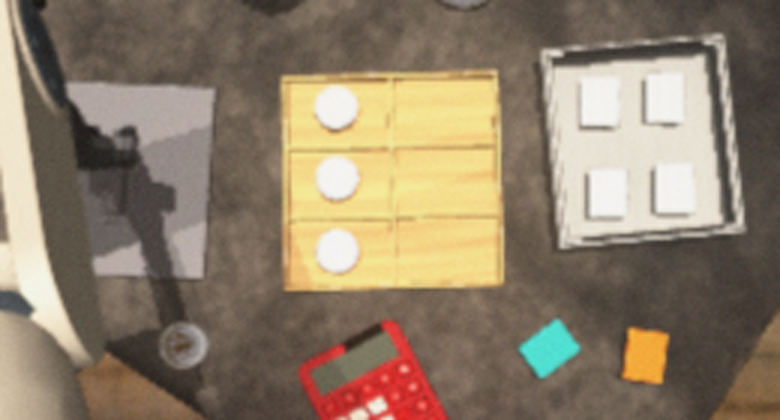

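View pics/w4.png

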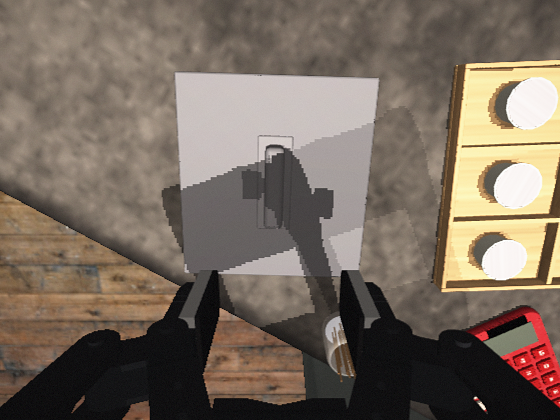

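All four jam tubs are in the pan and the three milk pots are in the left compartments (crop 336,107; 336,178; 337,250). In the wrist view the lid corners are about (176,72), (379,78), (360,276) and (186,273).

```bash
python3 - <<'E'
from h import *
f=cam("wrist")
g=cv2.cvtColor(f["img"],cv2.COLOR_BGR2GRAY)
C=np.float32([[176,72],[379,78],[360,276],[186,273]])
C=cv2.cornerSubPix(g,C.copy(),(7,7),(-1,-1),(3,50,.01))[:,:];print(C.round(1).tolist())
P=ray(f,C,11);print(P.round(1).tolist(),P.mean(0))
e=P[0]+P[1]-P[2]-P[3];h=P[0]+P[3]-P[1]-P[2];print(np.linalg.norm(e)/2,np.linalg.norm(h)/2,np.arctan2(e[1],e[0]),np.arctan2(-h[0],h[1]))
print(np.rad2deg([np.arctan2(*(P[a]-P[b])[::-1]) for a,b in((0,3),(1,2))]))
print(ray(f,[(275,146),(279,228)],35))
print(r.sense()["eef_pos"])
E
```

```text
[[173.8000030517578, 72.19999694824219], [377.8999938964844, 78.30000305175781], [357.1000061035156, 269.5], [187.3000030517578, 270.8999938964844]]
[[616.8, 269.8], [612.0, 103.9], [440.0, 109.9], [438.6, 272.6]] [526.84954769 189.07401349]
175.13755717318938 164.3333281598827 -0.025043806871049904 -0.01039713506163744
[-0.89478982 -1.99414142]
[[560.50506368 187.74272724]
 [491.07905117 184.62274566]]
[521.16297487 183.82390217 204.55880114]
```

```bash
python3 -m inch '[[0.0045,-0.0035,0.04,0,0,1,-0.2],[0,0,0.045,0,0,0,-0.2],[0,0,0.045,0,0,0,-0.2],[0,0,0.03,0,0,0,-0.2],[0,0,0.015,0,0,0,-0.2],[0,0,0,0,0,0,1],[0,0,0,0,0,0,1],[0,0,0,0,0,0,1]]' 80; python3 -m inch '[[0,0,0,0,0,0,1],[0,0,0,0,0,0,1],[0,0,0,0,0,0,1],[0,0,0,0,0,0,1],[0,0,-0.02,0,0,0,1],[0,0,-0.04,0,0,0,1],[0,0,-0.04,0,0,0,1],[0,0,0,0,0,0,1]]'; python3 -c "
from h import *
f=cam('wrist');cv2.imwrite('pics/w5.png',f['img']);print(r.sense()['eef_pos'],r.sense()['tcp_rot'])"
```

```text
clock: 26.15
eef_pos: [527.1, 188.5, 31.3]
tcp_rot: [-3.141, -0.003, -0.018]
contact_force: [-0.1, -0.3, 0.0]
opening: 0.167
grasp_force: 78.0
clock: 26.95
eef_pos: [529.2, 189.6, 135.2]
tcp_rot: [-3.138, -0.009, -0.017]
contact_force: [1.2, 0.7, -0.3]
opening: 0.167
grasp_force: 78.2
[527.83550439 189.09786287 132.74510151] [-3.139188   -0.00633292 -0.01745014]
```

View pics/w5.png

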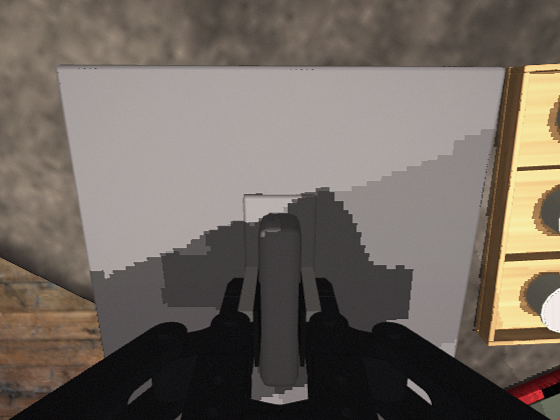

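The lid is held level, with its front corners at (58,66) and (504,68). I'll carry it high to a spot short of the pan, where the camera can see the pan's far edge past the lid.

```bash
python3 - <<'E'
from h import *
f=eyes.grab_frame("wrist");H=np.array(f["hand_eye"])
for u,v in [(58,66),(504,68)]:
    d=H[:3,:3]@[(u-f["cx"])/f["fx"],(v-f["cy"])/f["fy"],1];c=H[:3,3];print("lid corner tool",(c+d*(19.5-c[2])/d[2]).round(1))
print(r.sense()["eef_pos"],r.sense()["tcp_rot"])
E
python3 -m inch '[[0,0,-0.04,0,0,0,1],[0,0,-0.04,0,0,0,1],[0,0,-0.04,0,0,0,1],[0.001,0.04,0,0,0,0,1],[0.001,0.04,0,0,0,0,1],[0.001,0.04,0,0,0,0,1],[0.001,0.04,0,0,0,0,1],[0.001,0.04,0,0,0,0,1]]'; python3 -m inch '[[0.001,0.04,0,0,0,0,1],[0.001,0.04,0,0,0,0,1],[0.001,0.04,0,0,0,0,1],[0.001,0.04,0,0,0,0,1],[0.001,0.04,0,0,0,0,1],[0.001,0.04,0,0,0,0,1],[0.001,0.038,0,0,0,-6.6,1],[0,0,0,0,0,0,1]]';python3 -m inch '[[0,0,0,0,0,0,1],[0,0,0,0,0,0,1],[0,0,0,0,0,0,1]]'; python3 -c "
from h import *
panchk();s=r.sense();f=cam('wrist');cv2.imwrite('pics/w6.png',f['img']);print(s['eef_pos'],s['tcp_rot'])"
```

```text
lid corner tool [ 88.3 -81.6  19.5]
lid corner tool [87.5 82.5 19.5]
[526.48697627 188.58737867 130.83699554] [-3.14040382e+00 -3.05801812e-03 -1.75608391e-02]
clock: 27.85
eef_pos: [526.2, -13.2, 247.9]
tcp_rot: [-3.142, 0.002, -0.017]
contact_force: [1.4, -0.4, -1.2]
opening: 0.168
grasp_force: 78.5
clock: 28.65
eef_pos: [528.6, -293.6, 247.5]
tcp_rot: [3.141, 0.002, 0.099]
contact_force: [-0.0, 0.4, -0.7]
opening: 0.171
grasp_force: 78.5
clock: 28.95
eef_pos: [529.2, -288.6, 248.8]
tcp_rot: [-3.141, 0.001, 0.098]
contact_force: [-0.4, -0.1, -0.6]
opening: 0.166
grasp_force: 78.5
pan shift mm [-63.  -27.1] rot -20 mse 3937 px (10, 23)
[ 529.36294155 -288.68984522  249.06536872] [-3.14114977e+00  4.15734743e-04  9.84102998e-02]
```

View pics/w6.png

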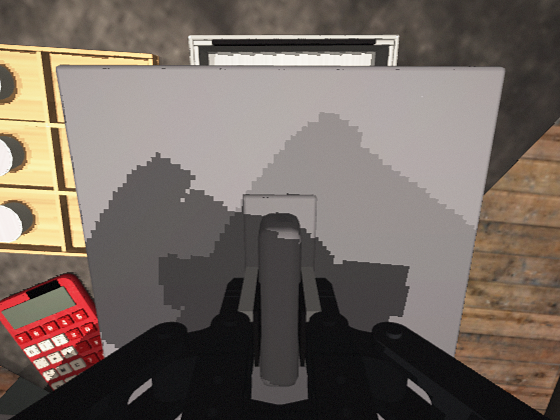

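The pan's far rim is visible past the lid, with corners at about (190,37) and (398,35). It sits level in the picture, so yaw 0.098 matches. I'll compute the offset from that.

```bash
python3 - <<'E'
from h import *
f=cam("wrist");im=f["img"];g=cv2.cvtColor(im,cv2.COLOR_BGR2GRAY).astype(int)
print("col profile u=294",g[28:66,294].tolist());print("u=240",g[28:66,240].tolist());print("u=350",g[28:66,350].tolist())
print("row 52 L",g[52,182:215].tolist());print("row 52 R",g[52,375:408].tolist())
s=r.sense();Rt=Ro.from_euler("xyz",s["tcp_rot"]).as_matrix()[:2,:2]
for z in(50,56):
    P=ray(f,[(190,37),(398,35),(202,37),(386,35)],z);print(z,P.round(1).tolist(),((P-s["eef_pos"][:2])@Rt).round(1).tolist())
for x in (84,88):
    X=[np.array([562.3,-296])+np.array([[np.cos(.098),-np.sin(.098)],[np.sin(.098),np.cos(.098)]])@[x,y] for y in(81,-81)]
    print(x,[np.round(px(f,[*p,50]),1).tolist() for p in X])
E
```

```text
col profile u=294 [103, 104, 105, 110, 111, 113, 109, 200, 223, 230, 220, 79, 30, 32, 33, 33, 14, 9, 54, 51, 52, 53, 52, 56, 91, 145, 143, 134, 246, 244, 243, 242, 242, 242, 242, 243, 248, 177]
u=240 [92, 92, 95, 93, 96, 92, 86, 162, 217, 231, 226, 83, 30, 33, 32, 34, 9, 19, 38, 52, 51, 50, 50, 46, 142, 141, 133, 242, 239, 238, 237, 237, 236, 237, 238, 239, 246, 132]
u=350 [74, 78, 76, 79, 79, 77, 64, 213, 226, 233, 225, 66, 30, 32, 31, 30, 9, 17, 54, 53, 54, 52, 49, 56, 139, 140, 130, 244, 243, 242, 243, 242, 242, 243, 241, 243, 246, 226]
row 52 L [114, 113, 112, 110, 109, 109, 105, 155, 215, 232, 223, 183, 209, 241, 244, 239, 148, 52, 54, 62, 63, 63, 58, 52, 51, 65, 84, 90, 87, 88, 86, 84, 82]
row 52 R [95, 54, 58, 55, 57, 57, 58, 57, 58, 57, 54, 57, 52, 78, 193, 242, 231, 193, 164, 229, 236, 202, 138, 56, 69, 72, 68, 69, 67, 67, 66, 68, 66]
50 [[644.2, -205.2], [661.9, -371.1], [645.1, -214.7], [661.0, -361.5]] [[122.3, -72.1], [123.7, 94.7], [122.3, -62.5], [123.7, 85.1]]
56 [[643.5, -206.5], [660.9, -369.4], [644.4, -216.0], [660.0, -360.0]] [[121.5, -70.8], [122.9, 93.0], [121.5, -61.3], [122.9, 83.5]]
84 [[192.3, 45.7], [392.8, 45.6]]
88 [[192.0, 40.2], [393.2, 40.2]]
```

```bash
python3 -c "
import cv2;im=cv2.imread('pics/w6.png');cv2.imwrite('pics/w6c.png',cv2.resize(im[20:75,170:420],None,fx=3.2,fy=3.2,interpolation=cv2.INTER_NEAREST))"
```

```text
(no output)
```

View pics/w6c.png

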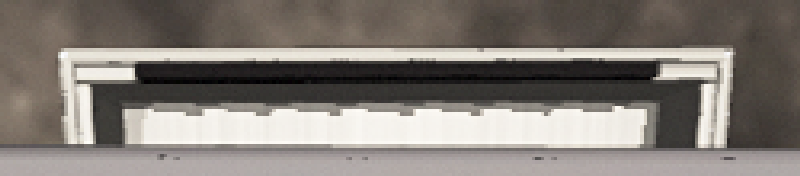

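The seal strip spans u 212–375 at v≈42. That puts the pan centre at about (+31.6, +11.3) mm in the tool frame, which agrees with the top view. I'll move over it and lower with force checks.

```bash
python3 -m inch '[[0.033,0.0108,0.02,0,0,-0.5,1],[0,0,0.04,0,0,0,1],[0,0,0.04,0,0,0,1],[0,0,0.04,0,0,0,1],[0,0,0,0,0,0,1],[0,0,0,0,0,0,1],[0,0,0.01,0,0,0,1],[0,0,0,0,0,0,1]]';python3 -m inch '[[0,0,0.006,0,0,0,1],[0,0,0.004,0,0,0,1],[0,0,0.002,0,0,0,1],[0,0,0,0,0,0,1]]'; python3 -m inch '[[0,0,0.003,0,0,0,1],[0,0,0,0,0,0,1]]';  python3 -m inch '[[0,0,0.003,0,0,0,1],[0,0,0,0,0,0,1]]'
```

```text
clock: 29.9
eef_pos: [563.9, -297.6, 100.3]
tcp_rot: [3.141, -0.002, 0.106]
contact_force: [0.4, 0.5, -0.3]
opening: 0.169
grasp_force: 78.5
clock: 30.3
eef_pos: [563.0, -297.3, 87.0]
tcp_rot: [-3.141, 0.0, 0.106]
contact_force: [-0.4, 0.5, -0.3]
opening: 0.164
grasp_force: 78.5
clock: 30.5
eef_pos: [563.1, -297.3, 84.0]
tcp_rot: [-3.141, 0.0, 0.106]
contact_force: [-0.3, -0.8, -0.9]
opening: 0.17
grasp_force: 78.5
clock: 30.7
eef_pos: [563.4, -297.4, 81.2]
tcp_rot: [3.141, -0.0, 0.106]
contact_force: [0.3, -0.2, -1.0]
opening: 0.167
grasp_force: 78.7
```

```bash
for i in 1; do python3 -m inch '[[0,0,0.002,0,0,0,1],[0,0,0,0,0,0,1]]'; python3 -m inch '[[0,0,0.001,0,0,0,1],[0,0,0,0,0,0,1]]';  python3 -m inch '[[0,0,0.001,0,0,0,1],[0,0,0,0,0,0,1]]'; done
```

```text
clock: 30.9
eef_pos: [563.5, -297.5, 79.9]
tcp_rot: [3.141, -0.0, 0.106]
contact_force: [-1.2, -0.2, 4.2]
opening: 0.166
grasp_force: 79.5
clock: 31.1
eef_pos: [563.5, -297.5, 79.2]
tcp_rot: [3.141, -0.0, 0.106]
contact_force: [-2.0, 0.9, 6.3]
opening: 0.17
grasp_force: 79.9
clock: 31.3
eef_pos: [563.5, -297.5, 78.3]
tcp_rot: [3.141, -0.0, 0.106]
contact_force: [-2.3, 1.3, 8.4]
opening: 0.172
grasp_force: 80.0
```

```bash
python3 -m inch '[[0,0,0.002,0,0,0,1],[0,0,0,0,0,0,1],[0,0,0,0,0,0,1]]'; python3 -m inch '[[0,0,0.002,0,0,0,1],[0,0,0,0,0,0,1],[0,0,0,0,0,0,1]]';  python3 -m inch '[[0,0,0.002,0,0,0,1],[0,0,0,0,0,0,1],[0,0,0,0,0,0,1]]'
```

```text
clock: 31.6
eef_pos: [563.5, -297.5, 76.3]
tcp_rot: [3.141, -0.0, 0.106]
contact_force: [-2.6, 0.5, 8.7]
opening: 0.167
grasp_force: 80.0
clock: 31.9
eef_pos: [563.5, -297.5, 75.1]
tcp_rot: [3.141, -0.001, 0.106]
contact_force: [-6.1, 3.0, 16.6]
opening: 0.167
grasp_force: 81.0
clock: 32.2
eef_pos: [563.4, -297.5, 75.0]
tcp_rot: [3.141, -0.001, 0.106]
contact_force: [-12.0, 5.4, 35.5]
opening: 0.172
grasp_force: 83.6
```

```bash
python3 -m inch '[[0,0,-0.003,0,0,0,1],[0,0,0,0,0,0,-0.1],[0,0,0,0,0,0,-0.1],[0,0,0,0,0,0,-0.1],[0,0,-0.03,0,0,0,-0.1],[0,0,-0.04,0,0,0,-0.1],[-0.03,0,-0.04,0,0,0,-0.1],[-0.03,0,-0.03,0,0,0,-0.1]]'; python3 - <<'E'
from h import *
f=cam('wrist');a=f['img'];g=eyes.grab_frame('side')['img'][215:325,260:420]
cv2.imwrite('pics/w7.png',a);cv2.imwrite('pics/s7.png',cv2.resize(g,None,fx=4.5,fy=4.5,interpolation=cv2.INTER_CUBIC))
E
```

```text
clock: 33.0
eef_pos: [503.7, -303.9, 216.0]
tcp_rot: [3.141, -0.001, 0.107]
contact_force: [-0.4, -1.3, 0.1]
opening: 0.549
grasp_force: 0.0
```

View pics/w7.png

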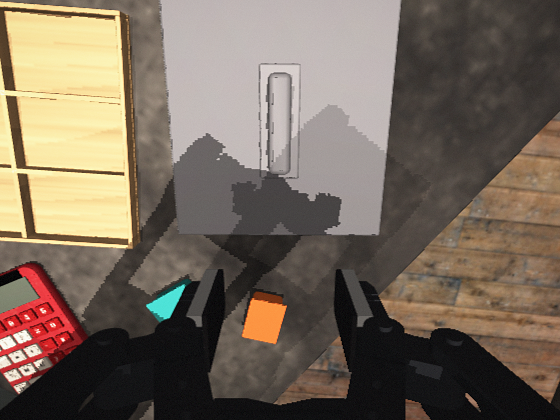

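View pics/s7.png

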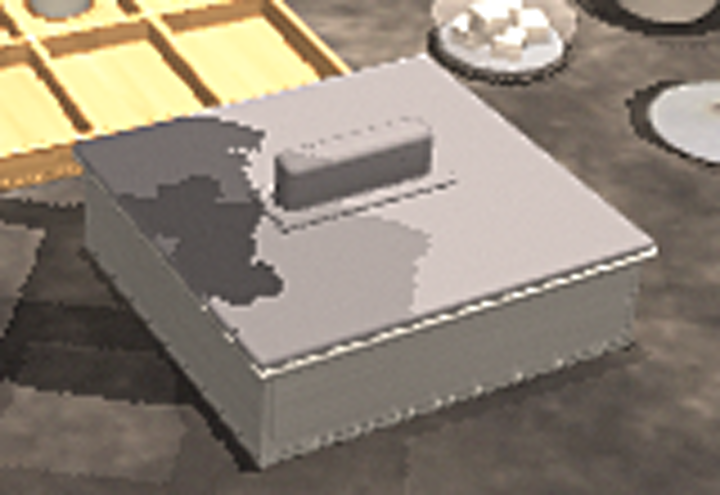

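The lid sits flush and looks level in both views (wrist corners about 180,232 and 383,235). To make sure, I'll press each end with closed fingers.

```bash
python3 -m inch '[[-0.014,0,0.04,0,0,0,1],[0,0,0.04,0,0,0,1],[0,0,0.04,0,0,0,1],[0,0,0,0,0,0,1],[0,0,0,0,0,0,1],[0,0,0,0,0,0,1],[0,0,0.012,0,0,0,1],[0,0,0,0,0,0,1]]' 30; python3 -m inch '[[0,0,0.004,0,0,0,1],[0,0,0.004,0,0,0,1],[0,0,0,0,0,0,1]]'; python3 -m inch '[[0,0,0.003,0,0,0,1],[0,0,0,0,0,0,1]]'
```

```text
clock: 33.9
eef_pos: [489.7, -305.2, 82.2]
tcp_rot: [3.141, -0.0, 0.106]
contact_force: [0.1, -0.8, 0.8]
opening: -0.004
grasp_force: 0.0
clock: 34.2
eef_pos: [489.4, -305.1, 73.8]
tcp_rot: [-3.141, 0.001, 0.106]
contact_force: [0.1, 0.0, 0.7]
opening: 0.001
grasp_force: 0.0
clock: 34.4
eef_pos: [489.8, -305.4, 72.0]
tcp_rot: [3.141, -0.0, 0.106]
contact_force: [-2.4, 2.1, 9.6]
opening: 0.0
grasp_force: 5.0
```

```bash
python3 -m inch '[[0,0,0.0015,0,0,0,1],[0,0,0,0,0,0,1]]'; python3 -m inch '[[0,0,-0.02,0,0,0,1],[0,0,-0.04,0,0,0,1],[0.037,0,0,0,0,0,1],[0.037,0,0,0,0,0,1],[0.037,0,0,0,0,0,1],[0.037,0,0,0,0,0,1],[0,0,0.04,0,0,0,1],[0,0,0.015,0,0,0,1]]'; python3 -m inch '[[0,0,0,0,0,0,1],[0,0,0.004,0,0,0,1],[0,0,0,0,0,0,1]]'; python3 -m inch '[[0,0,0.002,0,0,0,1],[0,0,0,0,0,0,1]]'
```

```text
clock: 34.6
eef_pos: [489.9, -305.4, 72.0]
tcp_rot: [3.141, -0.0, 0.106]
contact_force: [-6.9, 4.3, 26.4]
opening: 0.002
grasp_force: 13.1
clock: 35.4
eef_pos: [636.0, -288.4, 71.7]
tcp_rot: [-3.14, 0.003, 0.107]
contact_force: [1.1, 2.4, 108.8]
opening: 0.001
grasp_force: 65.4
clock: 35.7
eef_pos: [636.2, -289.6, 72.1]
tcp_rot: [-3.141, 0.0, 0.106]
contact_force: [-3.1, 2.7, 11.3]
opening: 0.001
grasp_force: 5.8
clock: 35.9
eef_pos: [636.2, -289.6, 72.0]
tcp_rot: [-3.141, 0.0, 0.106]
contact_force: [-9.5, 5.3, 27.0]
opening: -0.002
grasp_force: 13.4
```

Both ends stop at the same height under 27 N, with the plate top at 55 mm, which is the home height. I'll back off slowly and check numerically.

```bash
python3 -m inch '[[0,0,-0.02,0,0,0,1],[0,0,-0.04,0,0,0,1],[0,0,-0.04,0,0,0,1],[-0.035,0,-0.035,0,0,0,1],[-0.035,0.02,-0.02,0,0,0,1],[-0.035,0.035,0,0,0,0,1],[-0.035,0.035,0,0,0,0,1],[-0.035,0.035,0,0,0,0,1]]'; python3 -m inch '[[-0.035,0.035,0,0,0,0,1],[-0.035,0.035,0,0,0,0,1],[-0.035,0.035,0,0,0,0,1],[0,0.04,0,0,0,0,1],[0,0.04,0,0,0,0,1],[0,0.04,0,0,0,0,1],[0,0,0,0,0,0,1],[0,0,0,0,0,0,1]]'; python3 - <<'E'
from h import *
f=cam("top");hsv=cv2.cvtColor(f["img"],cv2.COLOR_BGR2HSV)
m=(hsv[...,2]>215)&(hsv[...,1]<45);m[:150]=0;m[245:]=0
for b in blobs(f,m,28,60,400):print("white",*b)
T=cv2.imread("pics/top0.png");d=np.abs(T.astype(int)-f["img"]).max(2)
for n,(u,v,w) in dict(cup=(229,131,16),sugar=(294,134,14),tooth=(201,260,10),tq=(323,261,12),orange=(355,264,12),purple=(327,303,12)).items():print(n,d[v-w:v+w,u-w:u+w].mean().round(1))
L=(np.abs(hsv[...,2].astype(int)-150)<45)&(hsv[...,1]<45);L[:, :318]=0;L[:,395:]=0;L[:148]=0;L[236:]=0
for b in blobs(f,cv2.morphologyEx(L.astype(np.uint8),cv2.MORPH_OPEN,np.ones((5,5))),55,1500,9000):print("lid",*b)
E
```

```text
clock: 36.7
eef_pos: [473.9, -433.3, 224.1]
tcp_rot: [-3.142, 0.0, 0.106]
contact_force: [0.7, -0.3, 0.3]
opening: -0.003
grasp_force: 0.0
clock: 37.5
eef_pos: [394.3, -667.3, 222.6]
tcp_rot: [-3.14, 0.001, 0.105]
contact_force: [0.5, 0.6, 0.1]
opening: -0.001
grasp_force: 0.0
white [593.9 -12.3] [593.2 -11.9] [36.9 36.5] 1.0 (251, 180) 158
white [528.  -14.2] [528.3 -14.6] [37.7 37.5] 46.0 (251, 203) 156
white [459.1 -15.6] [458.6 -16. ] [37.4 37.2] 46.0 (251, 228) 163
cup 5.0
sugar 5.5
tooth 6.6
tq 5.5
orange 9.9
purple 86.4
lid [ 570.1 -304.5] [ 563.1 -295.1] [184.9 169.8] 5.8 (357, 188) 3564
```

```bash
python3 -c "
from rig import r
print(r.sign_off())"
```

```text
the job is handed in; nothing more can be done
None
```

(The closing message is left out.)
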